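# Move a freshly painted cover plate into the drying box

### The arm

A 6-joint arm with a two-finger parallel gripper is mounted at the origin on the work surface. World frame = base frame: x ahead of the robot, y to its left, z up, the work surface at z = 0. Lengths are in m, angles in rad, forces in N, time in s.
With the tool pointing down it reaches from about 0.35 to 0.775 m from the base axis. Payload 7.3 kg.
Tool frame: the origin (TCP) lies at the very end of the fingers, on their centre line; the grasp point (between the pads) lies 19 mm behind it; z points along the fingers, y is the direction in which the jaws open and shut (so a half turn about z gives the same grasp; the last joint's range is limited). The gripper opens to 92 mm and grips with 3 to 60 N. Pads are 19 mm wide; open, the fingers measure 130 mm over their backs; the gripper's body (75 mm by 190 mm) begins 47 mm behind the grasp point.
Start: joints at [0.959, 0.342, 1.524, -0, 1.275, -0.146], TCP at [0.236, 0.469, 0.227] pointing down, gripper open.
Joint ranges: [-2.53, 2.53], [-0.77, 2.02], [0.04, 2.7], [-1, 4.14], [0.28, 2.66], [-3.11, 3.11]. Speed limits (rad/s): [2.57, 2.57, 3.14, 3.14, 3.14, 3.14].

### API

Orientations are given as [roll, pitch, yaw] about the fixed x, y, z axes, in that order (R = Rz(yaw) Ry(pitch) Rx(roll)).
In Python, from cell import robot gives the robot as it stands.
- The arm moves only by the shell command python3 -m pendant 'ROWS' [OPENING] [FORCE]. ROWS is JSON, a list of rows, each a list of 2 entries, a list of its own where there are three numbers: the shift along the tool's x, y, z in mm, then the turn about the tool's z in degrees. In form: [[[x, y, z], turn], ...]. A call has 1 to 10 rows; each row is the pose to reach, as a shift and turn from the pose measured when the call began, along the tool's axes at that moment; what a row does not reach only later rows make up. A row lasts 1/12 s, in which the tool goes at most 41.7 mm and 7.16 degrees, less where a joint would pass 70% of its speed; a pose out of reach is approached as far as the arm can. A call with a gripper value outside its range is refused whole. OPENING is the opening, from 0 (shut) to 1 (fully open), set as the call begins (- or left out, the last holds). The fingers move at their own pace and stop on an object; FORCE is the grip in N (left out, the last holds). Time passes only in rows, so rows that repeat a pose let the fingers close. It gives the time, the measured TCP pose, the force and the opening at its end, in the units of the state.
- robot.observe(): the state, without advancing time (a new reading comes with each control period).
- robot.read_camera(name): name is "scene" or "top" or "wrist"; returns the picture (384x512x3 uint8, red, green, blue); there is no depth.
- robot.calibration(name): a dict with "vfov" (degrees; the focal length in pixels is half the picture's height over the tangent of half this angle, whatever the lens; pixels are square), "cx", "cy" (the principal point, pixels), "k1" (the pictures are not rectified: a ray, as slopes to the right and down, at radius r is drawn at 1 + k1 r^2 times it, then the intrinsics apply), "rvec" (rotation vector, rad) and "tvec" (3), from world to camera coordinates, as OpenCV has them. Camera axes: x right, y down, z forward; pixel columns grow to the right and rows downward; lengths in m; the calibration is good to about 2 mm. A picture is of the moment at which its call begins: read the wrist's pose just before it. calibration takes no time and is no camera call; for the wrist camera it gives the pose at the moment of the call.
- robot.hand_in(): hands the job in, once; it reports no verdict.
Trained networks look in the newest picture that a camera, given by its name, has taken for a name from the list of things; names that differ only in an ending like _2 or _b are one class to them, and where a whole thing is asked for, a point or a joint stands for the part that bears it (a point fixed in the world has none). Each returns a list of dicts, best first, with "p" (0 to 1); they miss things now and then, are a little off and sometimes report something else, mostly with a low value. They report only what shows in the picture. A call takes as long as a camera call. They do not tell look-alikes from the thing itself.
- robot.find_in(camera, query): "xy" ([column, row] as shares, 0 to 1, of the picture: columns of its width, rows of its height, amid what is visible of it).
The state is a dict: "time": time; "qpos": joint angles; "qvel": joint speeds; "joint_efforts": joint torques, N m; "tool_pos": TCP position; "tool_rot": TCP orientation; "contact_force": force on the tool from outside, world axes, zero at the start; "torque": the same for the moment, N m; "opening": finger opening in m.
Only numpy, scipy, OpenCV 4.12 (cv2) and the standard library are available. Lean on these libraries where they do the work, as an engineer would, in place of code of your own. Each camera call takes 0.05 s, during which the arm holds its last target.

### The job

The blue cover plate on the two wooden battens is freshly painted, so nothing but the spatula may lift it and the gripper must never touch it. Raise the sash of the drying box all the way by its yellow handle, slide the spatula under the plate, lift it off and, keeping it level, set it down centred and square on the two red rails inside the box; then pull the spatula out, lay it flat on the bench and push the sash fully shut. Leave the jar, tin, bottle and carton standing where they are.

Things in the scene. Friction and masses are not known exactly. Their poses are not given: they have to be found in the camera images.
- plate: the painted item: flat blue metal plate 130 (its x) x 90 (its y) x 3 mm with a 2 mm raised panel in the middle and four dark screw holes, about 0.12 kg. Origin at the centre of its underside, z up. It starts lying on the battens of the stand, its x square across them; its underside is then 28 mm above the bench.
- stand: fixed painting stand left or right of the box: cardboard sheet 180 (x) x 140 (y) x 2 mm with two wooden battens along its y, each 20 wide, 120 long, centred at x = -52 and +52, tops 28 mm above the bench. The 84 mm wide channel between them is open at both ends (+y, -y), floor 2 mm above the bench; one end looks to the bench's middle (y = 0). Origin on the bench at its centre.
- spatula: loose cranked spatula, 0.14 kg, on the other side of the box from the stand. Origin under its grip at the blade's underside level, x from handle to blade. Steel blade 80 x 64 x 3 mm, x = 100 to 180; thin neck up to the handle (x = 60). Orange handle 20 wide (y), z = 33 to 57, x = -90 to +40; thin hook behind, down at x = -104 to a 52 mm wide foot at z = 0: it stands level.
- spatula_grip (a point): where to pinch the spatula: centre of the handle section, 45 mm above the blade's underside and 140 mm behind the blade's centre
- blade (a point): centre of the blade's top face, 3 mm above its underside
- dryer: fixed drying box, green posts, clear sides, roof and back of thin wires 36 mm apart: 160 (x) x 230 (y) x 144 mm high, open front with the sash facing -x (the robot). Origin on the bench under the rack's centre. Sash plane at x = -60, back at x = +78, inner width 200 mm, floor 6 mm thick, no sill. Two front posts (14 mm square at x = -60, y = -107.5 and +107.5) are 240 mm tall.
- rack (a point): centre of the two red rails in the box at the height of their tops (45 mm above the bench); axes as the dryer's. Rails run along x from -50 to +60 mm, 20 wide, centred at y = -52 and +52; the channel between is 84 mm wide, 39 deep, open to the front. The plate belongs here: its centre at this point, its long side (x) along the box's y.
- sash_grip (a point): middle of the yellow handle bar on top of the sash: a round bar 14 mm thick along the box's y, 120 mm long, centre 35 mm above the sash's top edge (182 mm above the bench when shut). It moves with the sash, free to be pinched from above.
- sash (a joint): height in m of the clear, yellow-edged sash above shut: 0 = shut (lower edge 8 mm above the bench), 0.125 = fully up (lower edge 133 mm above the bench). It moves straight up, stays where it is left; lifting takes about 12 N, pushing down about 4 N.
- jar: bystander: glass jar of screws with brass lid, 68 mm across, 91 mm tall; origin at the centre of its foot
- tin: bystander: red and white paint tin, 84 mm across, 89 mm tall; origin at the centre of its foot
- bottle: bystander: white and blue plastic bottle, red cap, 54 mm across, 160 mm tall; origin at the centre of its foot
- carton: bystander: cardboard carton 90 (x) x 60 (y) x 50 mm tall; origin at the centre of its underside
Not all that is in view belongs to the job. What is shaped like the stand but white is not meant.

How it is judged:
On the way, in this order (a step that is already met when the one before it is completed fails the run):
1. the sash is raised nearly all the way (above 105 mm) (value of joint sash above 0.105 m), for 0.2 s.
2. the plate rides on the spatula, clear of the battens (contact force between plate and spatula above 0.3 N and contact force between plate and stand below 0.02 N and z of plate in the frame of stand above 0.034 m and contact force between plate and the fingers below 0.02 N), for 0.2 s.
3. the plate rests on the two rails in the box, off the spatula (x of plate in the frame of rack between -0.015 and 0.015 m and y of plate in the frame of rack between -0.018 and 0.018 m and z of plate in the frame of rack between -0.005 and 0.005 m and angle between the x axis of plate and the y axis of dryer, either way round below 0.2 rad and angle between plate's own z axis and vertical below 0.06 rad and contact force between plate and spatula below 0.02 N), for 0.2 s.
At the end, for the whole second after the job is handed in: The plate lies level on both rails, its centre within 15 mm (front to back), 18 mm (sideways) and 5 mm (height) of the rack's centre and within 0.2 rad of square, off the spatula; the sash is shut to within 8 mm; the spatula lies flat on the bench (tilt under 0.12 rad) outside the box, all at rest (all of step 3 and value of joint sash below 0.008 m and linear speed of each of plate, spatula below 0.02 m/s and height (world z) of spatula below 0.012 m and angle between spatula's own z axis and vertical below 0.12 rad and horizontal distance between spatula and rack above 0.15 m); the robot touches nothing.
It fails at once if the gripper or arm touches the painted plate (contact force between any of the fingers, the arm and plate above 0.3 N).
It fails at once if the plate is tipped by more than 0.35 rad or falls to the bench (angle between plate's own z axis and vertical above 0.35 rad or height (world z) of plate below 0.02 m).
It fails at once if the jar, tin, bottle or carton is shoved by more than 30 mm or tipped (distance of any of jar, tin, bottle, carton from where it was at the start of the episode above 0.03 m or angle between any of jar, tin, bottle, carton's own z axis and vertical above 0.35 rad).
It also fails if it takes over 72 s, if anything falls off the work surface, if the arm or the gripper's body presses on something with over 40 N, if the wrist force passes 120 N, or if a joint passes its speed limit or range.

## Working session

There is one attempt and no reset: what is moved stays moved. The work goes in short steps, Python scripts to look and compute and a shell command to move; the robot and the scene stay as the last step left them, time stands still between calls to the robot, and variables do not carry over. Pictures are saved under pics/ and viewed, and the job is handed in when it is done.

```bash
ls; mkdir -p pics; python3 - <<'E'
from cell import robot
import cv2
s=robot.observe();print(s)
for n in ("scene","top","wrist"):
    c=robot.calibration(n);print(n,c)
    im=robot.read_camera(n);cv2.imwrite(f"pics/a_{n}.png",im[:,:,::-1])
E
```

```text
pics
{'time': 0.0, 'qpos': array([ 9.59004111e-01,  3.42685049e-01,  1.52504717e+00, -3.46236837e-05,
        1.27539772e+00, -1.45992767e-01]), 'qvel': array([ 0.00112148, -0.00060446, -0.00012143,  0.00119353,  0.00102989,
       -0.00027578]), 'joint_efforts': array([ 4.00358276e-04, -4.31237805e+01, -2.44218779e+01,  7.20829703e-02,
        5.61530620e-02, -1.64048947e-04]), 'tool_pos': array([0.23553769, 0.46872484, 0.226054  ]), 'tool_rot': array([-3.14006691e+00, -1.90879007e-04,  2.67580316e+00]), 'contact_force': array([-0.08208811, -0.54467088, -0.05150927]), 'torque': array([-0.00309192, -0.00920257, -0.02043554]), 'opening': 0.09216665300725818}
scene {'vfov': 47.501222166816945, 'cx': 252.87941122932622, 'cy': 197.3428611385322, 'k1': -0.05370812231994501, 'rvec': array([ 1.48673439,  2.02953023, -0.87587765]), 'tvec': array([ 0.22746199, -0.22724584,  1.72859135])}
top {'vfov': 47.984064215721, 'cx': 257.25085274182914, 'cy': 193.58820391809172, 'k1': -0.037817051044608974, 'rvec': array([ 2.18509629, -2.19474111,  0.08996932]), 'tvec': array([-0.08766445,  0.53918872,  1.37267435])}
wrist {'vfov': 63.99085923844266, 'cx': 263.62638120932826, 'cy': 193.76510478736557, 'k1': 0.004044707476364582, 'rvec': array([-2.44257298, -1.50629721, -0.2317273 ]), 'tvec': array([-0.52374782, -0.03730329,  0.39250039])}
```

View pics/a_scene.png

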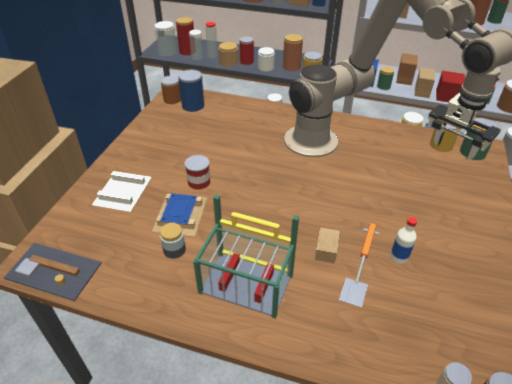

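View pics/a_top.png

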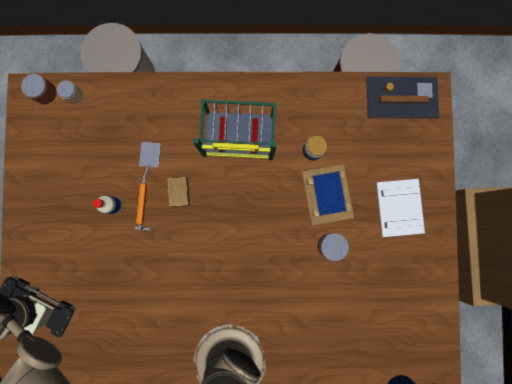

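View pics/a_wrist.png

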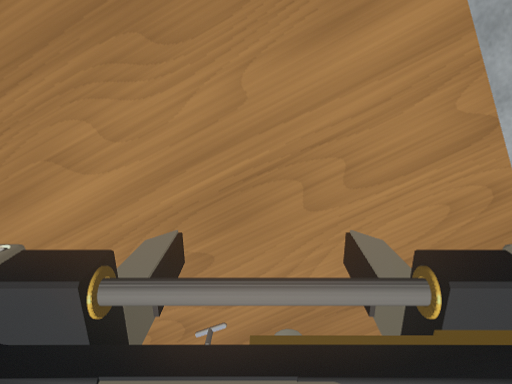

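```bash
cat > h.py <<'E'
from cell import robot
import cv2, numpy as np
from scipy.spatial.transform import Rotation as Ro
def cam(n):
    c=robot.calibration(n); f=192/np.tan(np.radians(c['vfov']/2))
    K=np.array([[f,0,c['cx']],[0,f,c['cy']],[0,0,1.]]); D=np.array([c['k1'],0,0,0.])
    return K,D,np.array(c['rvec'],float),np.array(c['tvec'],float)
def unproj(C,px,z):
    K,D,r,t=C; px=np.array(px,float).reshape(-1,1,2)
    u=cv2.undistortPoints(px,K,D,None,None).reshape(-1,2)
    R=cv2.Rodrigues(r)[0]; o=-R.T@t
    d=np.c_[u,np.ones(len(u))]@R
    s=(z-o[2])/d[:,2]
    return (o+d*np.array(s)[:,None])[:,:2]
def proj(C,P):
    K,D,r,t=C
    return cv2.projectPoints(np.array(P,float).reshape(-1,1,3),r,t,K,D)[0].reshape(-1,2)
def snap(n,name,crop=None,scale=1):
    C=cam(n); im=robot.read_camera(n)[:,:,::-1].copy(); cv2.imwrite(f'pics/{name}_raw.png',im)
    if crop: x0,y0,x1,y1=crop; im=im[y0:y1,x0:x1]
    if scale!=1: im=cv2.resize(im,None,fx=scale,fy=scale,interpolation=cv2.INTER_CUBIC)
    cv2.imwrite(f'pics/{name}.png',im); return C
def tool():
    s=robot.observe(); return np.array(s['tool_pos']),Ro.from_euler('xyz',s['tool_rot'])
def plan(target,yaw=None):
    """shift in tool axes mm to reach world target, turn deg so that tool rot = Rz(yaw)Rx(pi)"""
    p,R=tool(); d=R.inv().apply(np.array(target)-p)*1000
    out=[np.round(d,1)]
    if yaw is not None:
        cur=robot.observe()['tool_rot'][2]
        dy=(yaw-cur+np.pi)%(2*np.pi)-np.pi
        out.append(round(-np.degrees(dy),1))
    print('shift',*out,'now',p.round(4),robot.observe()['tool_rot'].round(4),'t',robot.observe()['time'])
E
python3 - <<'E'
from h import *
C=cam('top')
robot.read_camera('top')
for q,z in dict(plate=.033,stand=.02,spatula=.03,spatula_grip=.05,blade=.003,dryer=.07,sash_grip=.182,jar=.09,tin=.089,bottle=.15,carton=.05).items():
    r=robot.find_in('top',q)
    for d in r[:2]:
        px=np.array(d['xy'])*[512,384]
        print(q,round(d['p'],2),px.round(1),unproj(C,px,z).round(3))
# camera in tool frame
p,R=tool(); K,D,r,t=cam('wrist'); Rc=cv2.Rodrigues(r)[0]
print('cam in tool',R.inv().apply(-Rc.T@t-p)); print((R.inv().as_matrix()@Rc.T).round(3))
im=cv2.imread('pics/a_top.png')
def cr(n,x0,y0,x1,y1,s): cv2.imwrite(n,cv2.resize(im[y0:y1,x0:x1],None,fx=s,fy=s,interpolation=cv2.INTER_CUBIC))
cr('pics/b1.png',85,90,285,240,4); cr('pics/b2.png',285,120,435,270,4)
E
```

```text
plate 0.95 [331.4 189.5] [[ 0.55  -0.328]]
stand 0.94 [315.3 199.8] [[ 0.518 -0.277]]
stand 0.84 [400.4 205.6] [[ 0.498 -0.554]]
spatula 0.6 [143.8 164.1] [[0.635 0.275]]
spatula 0.25 [315.  148.7] [[ 0.683 -0.277]]
spatula_grip 0.64 [143.8 165. ] [[0.629 0.27 ]]
blade 0.64 [141.8 163.3] [[0.641 0.288]]
dryer 0.66 [236.9 131.6] [[ 0.731 -0.026]]
sash_grip 0.92 [239.2 149.6] [[ 0.654 -0.037]]
jar 0.85 [318.1 150.6] [[ 0.666 -0.278]]
jar 0.31 [237.7 132.3] [[ 0.724 -0.03 ]]
tin 0.82 [331.5 248. ] [[ 0.367 -0.315]]
bottle 0.6 [109.8 204. ] [[0.501 0.342]]
carton 0.96 [179.3 192.3] [[0.542 0.156]]
cam in tool [ 0.08331576 -0.00051051 -0.15838678]
[[-0.    -0.953 -0.303]
 [ 1.     0.    -0.   ]
 [ 0.    -0.303  0.953]]
```

View pics/b1.png

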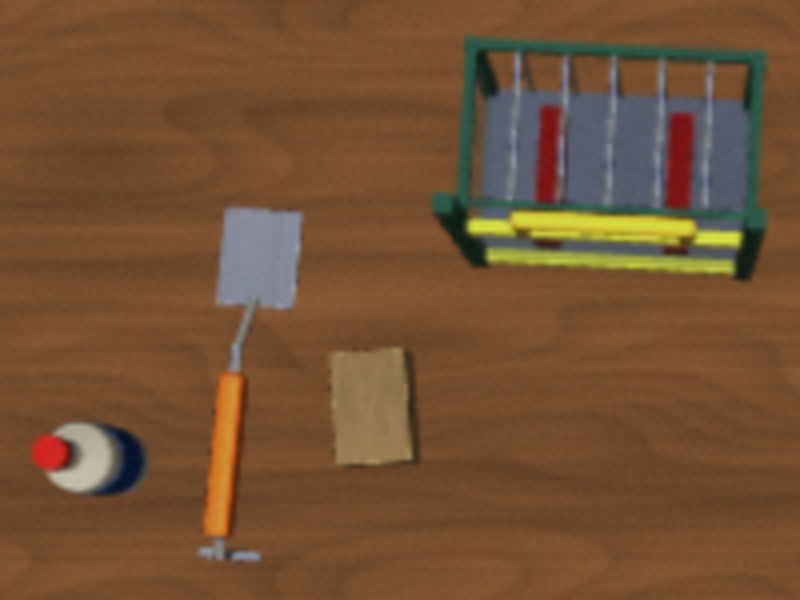

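View pics/b2.png

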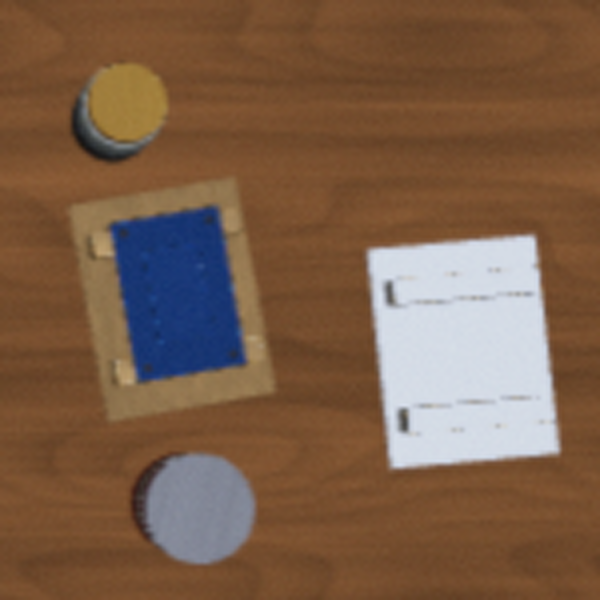

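```bash
python3 - <<'E'
from h import *
C=cam('top')
def b1(pts,z): return unproj(C,(np.array(pts)+.5)/4+[85,90]-.5,z)
def b2(pts,z): return unproj(C,(np.array(pts)+.5)/4+[285,120]-.5,z)
h=b1([[513,219],[694,231]],.186); print('handle',h.round(3),h.mean(0).round(4),np.linalg.norm(h[0]-h[1]),np.degrees(np.arctan2(*(h[0]-h[1])[::-1])))
r=b1([[540,107],[560,107],[670,114],[693,114]],.045);print('rail far ends',r.round(3))
po=b1([[433,197],[764,214]],.24);print('posts',po.round(3),np.linalg.norm(po[0]-po[1]))
bl=b1([[225,208],[302,212],[295,309],[217,303]],.003);print('blade',bl.round(3),bl.mean(0),np.linalg.norm(bl[0]-bl[1]),np.linalg.norm(bl[1]-bl[2]))
hd=b1([[232,374],[217,536]],.057);print('handle ax',hd.round(3),np.linalg.norm(hd[0]-hd[1]))
st=b2([[68,206],[236,178],[275,392],[108,420]],.002);print('stand',st.round(3),st.mean(0).round(4),np.linalg.norm(st[0]-st[1]),np.linalg.norm(st[1]-st[2]),np.degrees(np.arctan2(*(st[0]-st[1])[::-1])),np.degrees(np.arctan2(*(st[1]-st[2])[::-1])))
pl=b2([[110,222],[218,206],[246,364],[138,382]],.031);print('plate',pl.round(3),pl.mean(0).round(4),np.linalg.norm(pl[0]-pl[1]),np.linalg.norm(pl[1]-pl[2]))
print('bottle',b1([[50,453]],.16),b1([[110,458]],0.03)); print('carton',b1([[333,352],[405,348],[413,460],[338,465]],.05))
print('jar',b2([[127,102]],.091),'tin',b2([[200,508]],.089))
E
```

```text
handle [[ 0.669  0.038]
 [ 0.66  -0.091]] [ 0.6642 -0.0266] 0.12990221959540274 85.97343169284794
rail far ends [[ 0.786  0.03 ]
 [ 0.786  0.014]
 [ 0.78  -0.074]
 [ 0.78  -0.093]]
posts [[ 0.674  0.088]
 [ 0.662 -0.139]] 0.22711372510420008
blade [[0.713 0.293]
 [0.71  0.229]
 [0.629 0.234]
 [0.634 0.298]] [0.67164246 0.26335981] 0.06374505179088837 0.08062264008695474
handle ax [[0.571 0.271]
 [0.443 0.281]] 0.12750881104970016
stand [[ 0.614 -0.236]
 [ 0.636 -0.376]
 [ 0.46  -0.404]
 [ 0.438 -0.267]] [ 0.5369 -0.3208] 0.14097790877146113 0.17864693417824598 99.32103376641432 9.231598015465488
plate [[ 0.597 -0.267]
 [ 0.61  -0.354]
 [ 0.482 -0.374]
 [ 0.468 -0.287]] [ 0.5392 -0.3208] 0.08842744303261738 0.12903746533759253
bottle [[0.50359344 0.37622803]] [[0.50612183 0.37482797]]
carton [[0.58841525 0.19288471]
 [0.59135879 0.1359088 ]
 [0.50265895 0.12897241]
 [0.49895177 0.1880375 ]]
jar [[ 0.68334106 -0.27301326]] tin [[ 0.37064258 -0.32461395]]
```

```bash
python3 - <<'E'
from h import *
plan([.62,-.02,.30],np.radians(86))
E
```

```text
shift [-563.  -264.4  -73.3] 67.3 now [0.2358 0.4691 0.2268] [3.1415 0.     2.6758] t 0.75
```

```bash
python3 -m pendant '[[[-20,-8,-30],7],[[-55,-25,-50],14],[[-92,-42,-60],21],[[-130,-60,-70],28],[[-168,-78,-73],35],[[-206,-96,-73],42],[[-244,-114,-73],49],[[-282,-132,-73],56],[[-320,-150,-73],62],[[-358,-168,-73],67]]' 1; python3 - <<'E'
from h import *
plan([.62,-.02,.30],np.radians(86))
E
```

```text
time: 1.58
tool_pos: [0.4773, 0.1612, 0.3]
tool_rot: [3.141, -0.0, 1.501]
contact_force: [1.1, 0.6, -0.1]
opening: 0.0916
shift [-170.8  155.     0. ] 0.0 now [0.4773 0.1612 0.3   ] [ 3.141e+00 -4.000e-04  1.501e+00] t 1.5833
```

```bash
python3 -m pendant '[[[-25,23,0],0],[[-53,48,0],0],[[-82,74,0],0],[[-110,100,0],0],[[-140,127,0],0],[[-163,147,0],0],[[-171,155,0],0],[[-171,155,0],0]]'; python3 - <<'E'
from h import *
snap('wrist','c1'); print(robot.observe()['tool_pos'])
E
```

```text
time: 2.25
tool_pos: [0.6212, -0.0231, 0.2987]
tool_rot: [-3.141, 0.0, 1.498]
contact_force: [-0.7, 0.2, -0.4]
opening: 0.0917
[ 0.62026199 -0.0213145   0.29910055]
```

View pics/c1.png

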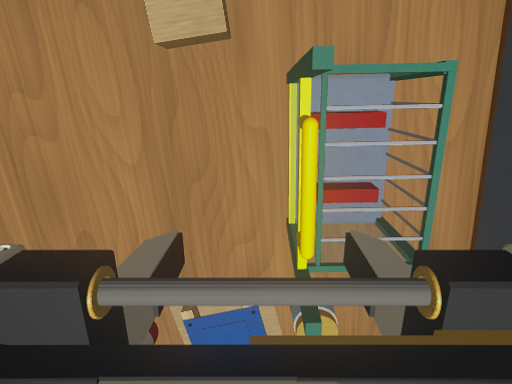

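```bash
python3 - <<'E'
from h import *
C=cam('wrist')
h=unproj(C,[[310.5,117],[307.5,259]],.182); d=h[0]-h[1]; print(h.round(4),h.mean(0).round(4),np.linalg.norm(d),np.degrees(np.arctan2(d[1],d[0]))-90)
r=unproj(C,[[385.5,112],[385.5,127],[377.5,186],[377.5,201]],.045); print('rail far ends',r.round(4)); a,b=r[:2].mean(0),r[2:].mean(0); d=a-b; print(((a+b)/2).round(4),np.linalg.norm(d),np.degrees(np.arctan2(d[1],d[0]))-90)
# far post top corners, carton
p=unproj(C,[[313,48],[334,47],[334,67],[313,69]],.24);print('post',p.round(4),p.mean(0))
E
python3 - <<'E'
import cv2
im=cv2.imread('pics/c1.png')[30:280,270:470];cv2.imwrite('pics/c1z.png',cv2.resize(im,None,fx=2.4,fy=2.4,interpolation=cv2.INTER_CUBIC))
E
```

```text
[[ 0.6646  0.0405]
 [ 0.658  -0.0985]] [ 0.6613 -0.029 ] 0.13922035786633902 -2.7211490728512473
rail far ends [[ 0.7813  0.0298]
 [ 0.7822  0.0105]
 [ 0.775  -0.07  ]
 [ 0.7759 -0.0922]]
[ 0.7786 -0.0305] 0.10144732404615445 -3.578293706065992
post [[0.659  0.0879]
 [0.6725 0.0875]
 [0.6725 0.0755]
 [0.6587 0.0753]] [0.6656554  0.08156967]
```

View pics/c1z.png

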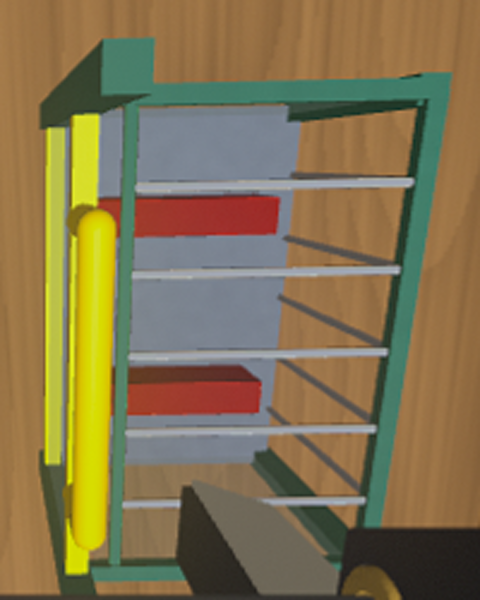

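```bash
python3 - <<'E'
from h import *
plan([.662,-.029,.164],np.radians(87))
E
```

```text
shift [ -4.8  42.3 135.1] -1.1 now [ 0.6203 -0.0213  0.2991] [-3.1409e+00 -6.0000e-04  1.4990e+00] t 2.3
```

```bash
python3 -m pendant '[[[-3,22,15],-1],[[-5,42,45],-1],[[-5,42,80],-1],[[-5,42,115],-1],[[-5,42,132],-1],[[-5,42,135],-1],[[-5,42,135],-1]]'; python3 -m pendant '[[[0,0,0],0],[[0,0,0],0],[[0,0,0],0],[[0,0,0],0],[[0,0,0],0],[[0,0,0],0]]' 0 50
```

```text
time: 2.88
tool_pos: [0.6609, -0.0279, 0.1636]
tool_rot: [-3.139, -0.001, 1.518]
contact_force: [0.4, -0.0, -0.2]
opening: 0.0923
time: 3.38
tool_pos: [0.661, -0.028, 0.1641]
tool_rot: [-3.14, -0.001, 1.518]
contact_force: [-0.1, 0.1, 0.3]
opening: 0.0562
```

```bash
python3 -m pendant '[[[0,0,0],0],[[0,0,0],0],[[0,0,0],0],[[0,0,0],0],[[0,0,0],0],[[0,0,0],0],[[0,0,0],0],[[0,0,0],0]]' 0 50
```

```text
time: 4.05
tool_pos: [0.6614, -0.028, 0.164]
tool_rot: [-3.14, -0.001, 1.518]
contact_force: [2.8, -0.1, -1.3]
opening: 0.0129
```

```bash
python3 -m pendant '[[[0,0,-10],0],[[0,0,-28],0],[[0,0,-48],0],[[0,0,-68],0],[[0,0,-88],0],[[0,0,-106],0],[[0,0,-118],0],[[0,0,-124],0],[[0,0,-126],0],[[0,0,-126],0]]'; python3 - <<'E'
from h import *
snap('wrist','d1');snap('scene','d2')
E
```

```text
time: 4.88
tool_pos: [0.6611, -0.028, 0.2831]
tool_rot: [-3.131, -0.002, 1.517]
contact_force: [7.8, 0.3, -26.7]
opening: 0.0129
```

View pics/d2.png

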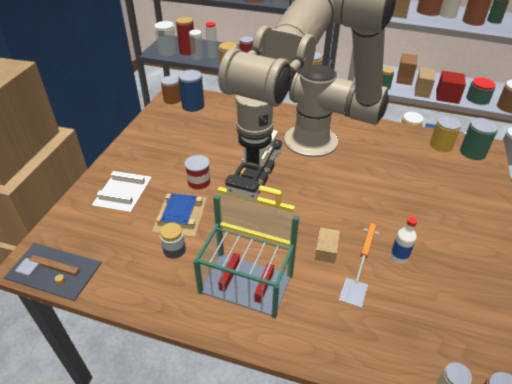

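```bash
python3 -m pendant '[[[0,0,-4],0],[[0,0,-5],0],[[0,0,-5],0]]'
```

```text
time: 5.23
tool_pos: [0.6609, -0.028, 0.283]
tool_rot: [-3.125, -0.003, 1.517]
contact_force: [7.0, -0.4, -22.0]
opening: 0.0124
```

```bash
python3 -m pendant '[[[0,0,0],0],[[0,0,0],0],[[0,0,0],0],[[0,0,-10],0],[[0,0,-35],0],[[0,0,-55],0],[[0,0,-60],0]]' 0.65 40; python3 - <<'E'
from h import *
plan([.564,.271,.25],np.radians(167.5))
plan([.564,.271,.035],np.radians(167.5))
C=snap('scene','e1')
for z in (.29,.296,.302,.307): 
    b=np.array([.662,-.029,z]); u=np.array([.052,.9986,0])
    print(z,proj(C,[b+.06*u,b,b-.06*u]).round(1))
im=cv2.imread('pics/e1_raw.png')[150:330,120:420]; cv2.imwrite('pics/e1z.png',cv2.resize(im,None,fx=2.6,fy=2.6,interpolation=cv2.INTER_CUBIC))
E
```

```text
time: 5.82
tool_pos: [0.6627, -0.0283, 0.349]
tool_rot: [-3.133, -0.002, 1.517]
contact_force: [0.3, 0.2, 0.6]
opening: 0.0546
shift [ 293.3 -113.8  100.6] -80.6 now [ 0.6627 -0.0283  0.349 ] [-3.1333e+00 -2.4000e-03  1.5169e+00] t 5.8167
shift [ 292.8 -112.   315.6] -80.6 now [ 0.6627 -0.0283  0.349 ] [-3.1333e+00 -2.4000e-03  1.5169e+00] t 5.8167
0.29 [[277.  197.8]
 [253.8 191.9]
 [231.3 186.2]]
0.296 [[277.1 196. ]
 [253.8 190.1]
 [231.2 184.4]]
0.302 [[277.2 194.1]
 [253.8 188.3]
 [231.2 182.6]]
0.307 [[277.3 192.6]
 [253.8 186.7]
 [231.1 181. ]]
```

View pics/e1z.png

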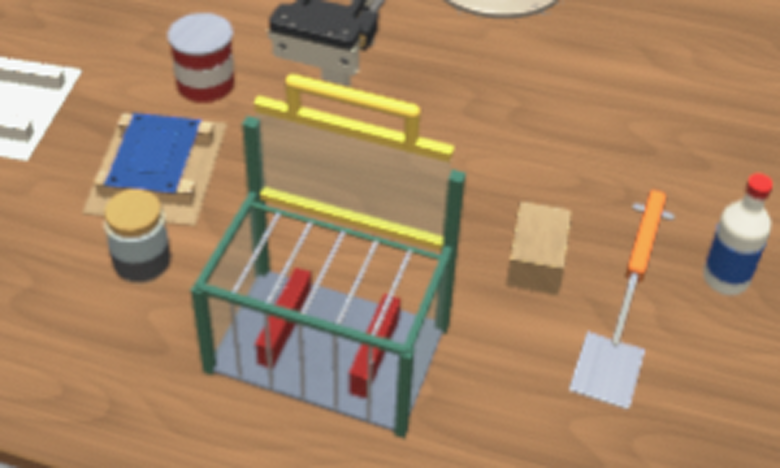

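```bash
python3 -m pendant '[[[15,-15,-1],-5],[[40,-38,-1],-12],[[70,-58,-1],-19],[[104,-72,0],-26],[[140,-82,10],-33],[[175,-92,25],-40],[[210,-100,45],-47],[[243,-106,65],-54],[[273,-112,85],-61],[[290,-113,98],-68]]'; python3 - <<'E'
from h import *
plan([.564,.271,.25],np.radians(167.5))
E
```

```text
time: 6.7
tool_pos: [0.5621, 0.2707, 0.2491]
tool_rot: [-3.139, -0.012, 2.712]
contact_force: [-0.1, 0.2, 0.2]
opening: 0.0599
shift [-1.6  1.1 -0.9] -12.1 now [0.5621 0.2707 0.2491] [-3.139  -0.0125  2.7124] t 6.7
```

```bash
python3 -m pendant '[[[0,0,0],-6],[[0,0,0],-12],[[0,0,0],-12]]'; python3 - <<'E'
from h import *
plan([.564,.271,.25],np.radians(167.5))
snap('wrist','f1');
E
```

```text
time: 6.95
tool_pos: [0.5613, 0.2711, 0.248]
tool_rot: [-3.141, -0.014, 2.927]
contact_force: [0.3, -0.4, -0.0]
opening: 0.0595
shift [-2.7  0.4 -2. ] 0.2 now [0.5613 0.2711 0.248 ] [-3.1406 -0.0143  2.9267] t 6.95
```

View pics/f1.png

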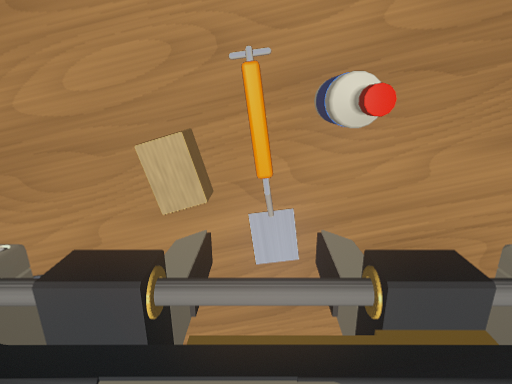

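```bash
python3 - <<'E'
from h import *
C=cam('wrist')
h=unproj(C,[[264.5,177.5],[250.5,62]],.057); d=h[0]-h[1]; u=d/np.linalg.norm(d)
print(h.round(4),np.linalg.norm(d),np.degrees(np.arctan2(d[1],d[0])),'grip',(h[0]-.04*u).round(4),(h[1]+.09*u).round(4))
b=unproj(C,[[249,213],[293,209],[298,260],[256,264]],.003); print('blade',b.round(4),b.mean(0).round(4),'grip',(b.mean(0)-.14*u).round(4))
print('cap',unproj(C,[[379,99]],.16),'base left edge',unproj(C,[[317,103]],.05),unproj(C,[[317,103]],.0))
E
```

```text
[[0.5669 0.2702]
 [0.4413 0.2832]] 0.1262477391900461 -5.908479503822801 grip [0.5271 0.2743] [0.5308 0.2739]
blade [[0.6251 0.2349]
 [0.6328 0.2964]
 [0.7127 0.2882]
 [0.7056 0.2263]] [0.669  0.2615] grip [0.5298 0.2759]
cap [[0.50073657 0.37519607]] base left edge [[0.49793739 0.34572926]] [[0.50011559 0.35372863]]
```

```bash
python3 - <<'E'
from h import *
plan([.563,.2712,.030],np.radians(167.5))
E
```

```text
shift [ -4.2   0.8 218.5] -0.2 now [0.5617 0.2708 0.2485] [-3.1411 -0.0135  2.9204] t 7.0
```

```bash
python3 -m pendant '[[[-2,1,30],0],[[-4,1,68],0],[[-4,1,108],0],[[-4,1,148],0],[[-4,1,185],0],[[-4,1,210],0],[[-4,1,218],0],[[-4,1,218],0]]'; python3 -m pendant '[[[0,0,0],0],[[0,0,0],0],[[0,0,0],0],[[0,0,0],0],[[0,0,0],0],[[0,0,0],0],[[0,0,0],0],[[0,0,0],0]]' 0 30
```

```text
time: 7.67
tool_pos: [0.5617, 0.2706, 0.0285]
tool_rot: [-3.139, -0.017, 2.917]
contact_force: [-1.7, 0.4, 0.2]
opening: 0.0598
time: 8.33
tool_pos: [0.562, 0.2708, 0.0291]
tool_rot: [-3.139, -0.016, 2.918]
contact_force: [-0.8, -0.7, 4.2]
opening: 0.0207
```

```bash
python3 - <<'E'
from h import *
plan([.494,-.058,.11],np.radians(99.3))
E
python3 -m pendant '[[[0,0,-15],0],[[0,0,-45],0],[[0,0,-80],0],[[0,0,-82],0]]' - 45; python3 - <<'E'
from h import *
plan([.494,-.058,.11],np.radians(99.3))
snap('scene','g1')
E
```

```text
shift [  -5.5 -335.9  -80.3] 67.9 now [0.562  0.2708 0.0291] [-3.1394 -0.0164  2.9176] t 8.3333
time: 8.67
tool_pos: [0.5664, 0.2718, 0.1174]
tool_rot: [3.139, -0.008, 2.918]
contact_force: [1.9, 0.7, -0.3]
opening: 0.0204
shift [  -2.7 -337.6    6.3] 67.9 now [0.5664 0.2718 0.1174] [ 3.1385 -0.0077  2.9176] t 8.6667
```

View pics/g1.png

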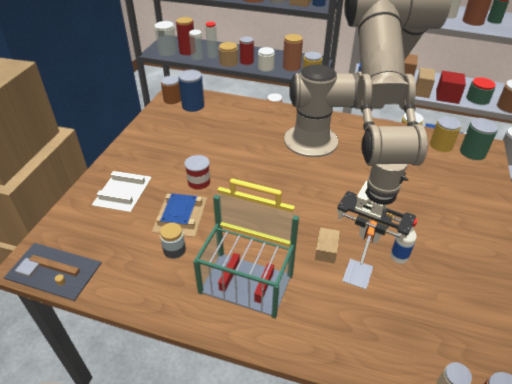

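```bash
python3 -m pendant '[[[20,-20,0],3],[[50,-45,0],9],[[75,-75,0],16],[[85,-110,0],23],[[85,-148,0],30],[[78,-188,0],37],[[65,-226,0],44],[[50,-263,0],51],[[32,-298,2],58],[[15,-325,4],64]]'; python3 - <<'E'
from h import *
plan([.494,-.058,.11],np.radians(99.3))
E
```

```text
time: 9.55
tool_pos: [0.4778, -0.0446, 0.1097]
tool_rot: [-3.132, -0.006, 1.793]
contact_force: [0.3, -0.3, -0.9]
opening: 0.0209
shift [-16.7  12.8  -0.5] 3.5 now [ 0.4778 -0.0446  0.1097] [-3.1319 -0.0062  1.7934] t 9.55
```

```bash
python3 -m pendant '[[[-10,8,0],3],[[-17,13,10],4],[[-17,13,40],4],[[-17,13,65],4],[[-17,13,77],4],[[-17,13,79],4],[[-17,13,79],4]]'; python3 - <<'E'
from h import *
print(tool()[0]); snap('scene','h1',(120,100,420,320),2.6)
E
```

```text
time: 10.13
tool_pos: [0.4917, -0.0567, 0.0284]
tool_rot: [-3.128, -0.007, 1.726]
contact_force: [-0.7, -0.4, -1.4]
opening: 0.0199
[ 0.49173613 -0.05668078  0.02843658]
```

View pics/h1.png

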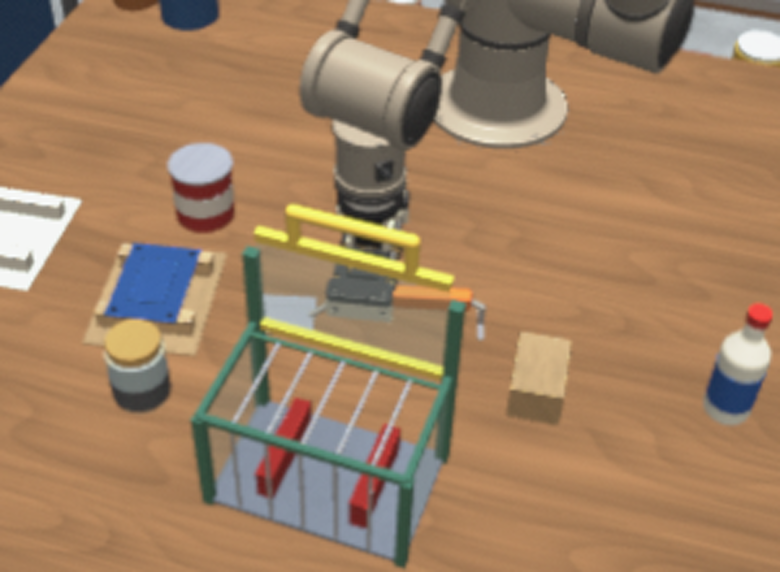

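```bash
python3 -m pendant '[[[0,0,0],0],[[0,0,0],0],[[0,0,0],0],[[0,0,0],0],[[5,0,0],0],[[20,0,0],0],[[32,0,0],0],[[34,0,0],0]]' 0.55; python3 - <<'E'
from h import *
print(tool()[0]); 
C=cam('top')
snap('top','i1',(200,140,350,250),5); snap('wrist','i2')
E
```

```text
time: 10.85
tool_pos: [0.4862, -0.0214, 0.0291]
tool_rot: [-3.128, -0.008, 1.727]
contact_force: [-0.6, 0.2, -0.1]
opening: 0.0505
[ 0.4861724  -0.02141955  0.02914304]
```

View pics/i1.png

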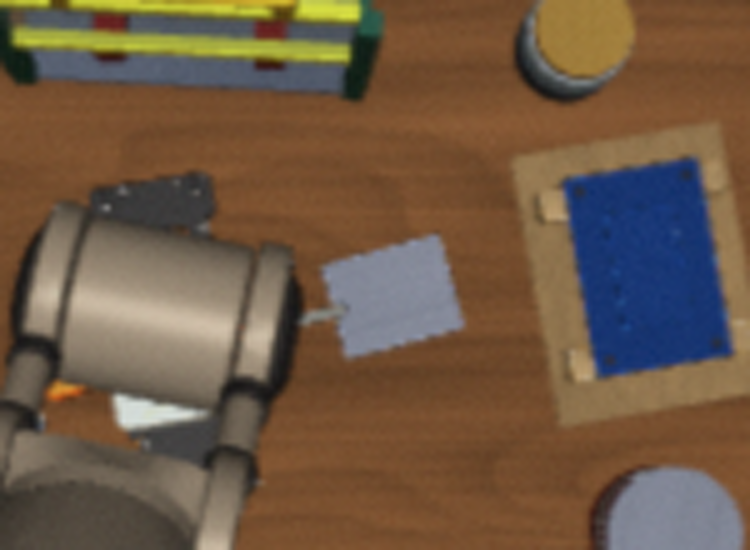

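View pics/i2.png

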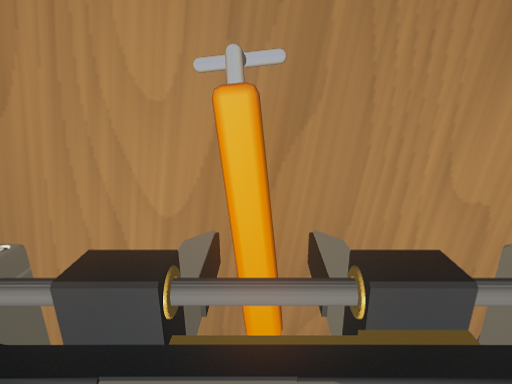

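```bash
python3 - <<'E'
from h import *
C=cam('top')
b=unproj(C,(np.array([[320,268],[439,234],[465,327],[347,358]])+.5)/5+[200,140]-.5,.003)
m=b.mean(0);print(b.round(4),m.round(4)); d=(b[1]+b[2]-b[0]-b[3])/2;print(np.linalg.norm(d),np.degrees(np.arctan2(d[1],d[0])))
W=cam('wrist')
h=unproj(W,[[236,88],[263,318]],.057); d2=h[1]-h[0];print('handle',h.round(4),np.degrees(np.arctan2(d2[1],d2[0])))
u=d2/np.linalg.norm(d2); print('grip from rear',(h[0]+.09*u).round(4),'from blade',(m-.14*u).round(4))
v=m-h[0]; print(np.degrees(np.arctan2(v[1],v[0])),np.linalg.norm(v), 'expect .230')
print(unproj(W,[[198,64],[282,56]],.003).round(4))
s=unproj(C,(np.array([[513,156],[719,122],[775,385],[562,426]])+.5)/5+[200,140]-.5,.002)
print('stand',s.round(4),s.mean(0).round(4)); e=(s[1]+s[2]-s[0]-s[3])/2; print(np.degrees(np.arctan2(e[1],e[0]))); e=(s[0]+s[1]-s[2]-s[3])/2; print(np.degrees(np.arctan2(e[1],e[0])))
p=unproj(C,(np.array([[562,182],[698,157],[733,354],[597,377]])+.5)/5+[200,140]-.5,.031)
print('plate',p.round(4),p.mean(0).round(4)); e=(p[1]+p[2]-p[0]-p[3])/2; print(np.degrees(np.arctan2(e[1],e[0])))
e=(p[0]+p[1]-p[2]-p[3])/2; print(np.degrees(np.arctan2(e[1],e[0])))
E
```

```text
[[ 0.5412 -0.111 ]
 [ 0.5632 -0.189 ]
 [ 0.5022 -0.2054]
 [ 0.4823 -0.1282]] [ 0.5222 -0.1584]
0.08040891807453454 -74.90407254930878
handle [[ 0.4618  0.0599]
 [ 0.4898 -0.0482]] -75.45130907534087
grip from rear [ 0.4844 -0.0272] from blade [ 0.4871 -0.0229]
-74.5265863904142 0.22656478715226866 expect .230
[[0.4337 0.07  ]
 [0.4793 0.0813]]
stand [[ 0.6146 -0.2383]
 [ 0.6368 -0.3748]
 [ 0.4633 -0.4083]
 [ 0.4374 -0.2682]] [ 0.538  -0.3224]
-80.12718209428704
10.240613931535131
plate [[ 0.594  -0.2664]
 [ 0.61   -0.3546]
 [ 0.4828 -0.3747]
 [ 0.4685 -0.2871]] [ 0.5388 -0.3207]
-80.25255230751787
9.197129625406832
```

```bash
python3 - <<'E'
from h import *
plan([.486,-.025,.029],np.radians(105))
E
```

```text
shift [-2.3 -1.2  0.2] -6.0 now [ 0.4868 -0.0225  0.0292] [-3.1287 -0.0069  1.7274] t 10.95
```

```bash
python3 -m pendant '[[[-2,-1,0],-4],[[-2,-1,0],-6],[[-2,-1,0],-6]]'; python3 -m pendant '[[[0,0,0],0],[[0,0,0],0],[[0,0,0],0],[[0,0,0],0],[[0,0,0],0],[[0,0,0],0],[[0,0,0],0],[[0,0,0],0]]' 0 60; python3 - <<'E'
from h import *
snap('wrist','j1'); plan([.4875,-.0256,.043],np.radians(99.8))
E
```

```text
time: 11.2
tool_pos: [0.4864, -0.0251, 0.0293]
tool_rot: [-3.13, -0.008, 1.833]
contact_force: [0.1, -0.4, -0.2]
opening: 0.0507
time: 11.87
tool_pos: [0.4863, -0.0251, 0.0293]
tool_rot: [-3.13, -0.008, 1.833]
contact_force: [-0.1, -0.9, 0.4]
opening: 0.0194
shift [ -0.7   0.8 -13.7] 5.2 now [ 0.4863 -0.0251  0.0294] [-3.1299 -0.0079  1.8332] t 11.9167
```

View pics/j1.png

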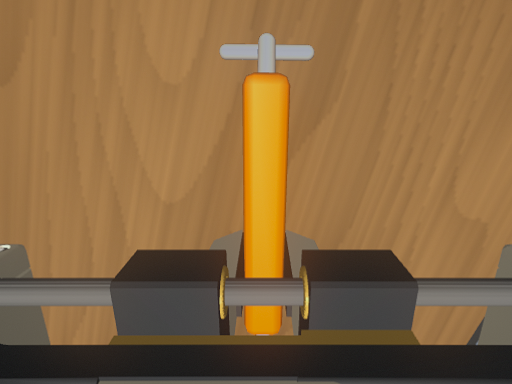

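Well aligned now. Raise to insertion height, align with the channel, and check.

```bash
python3 -m pendant '[[[0,0,-6],0],[[0,0,-13],3],[[-1,1,-14],5],[[-1,1,-14],5],[[-1,1,-14],5]]'; python3 - <<'E'
from h import *
snap('top','k1',(200,140,350,250),5); snap('scene','k2',(120,120,320,270),4)
plan([.5133,-.1754,.043],np.radians(99.8))
E
```

```text
time: 12.33
tool_pos: [0.4878, -0.0258, 0.0435]
tool_rot: [-3.129, -0.007, 1.747]
contact_force: [-0.7, 0.7, -1.6]
opening: 0.0197
shift [-151.8   -0.9   -0.8] 0.3 now [ 0.4875 -0.0258  0.0432] [-3.1288 -0.007   1.747 ] t 12.4333
```

View pics/k1.png

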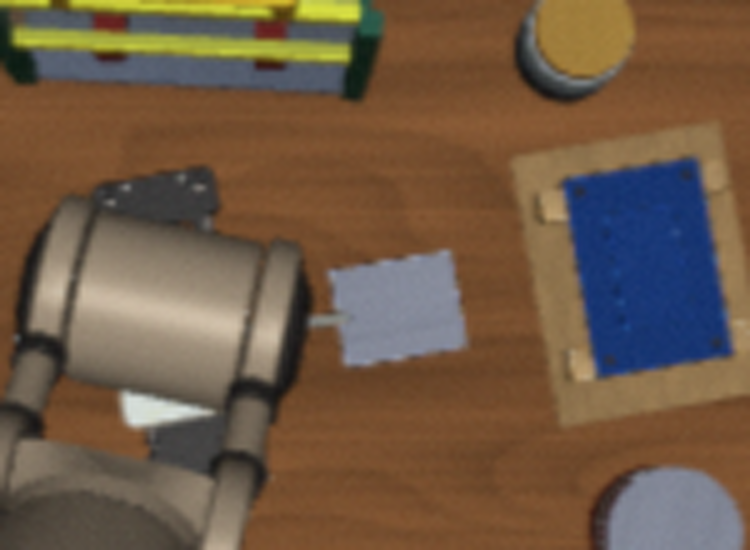

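View pics/k2.png

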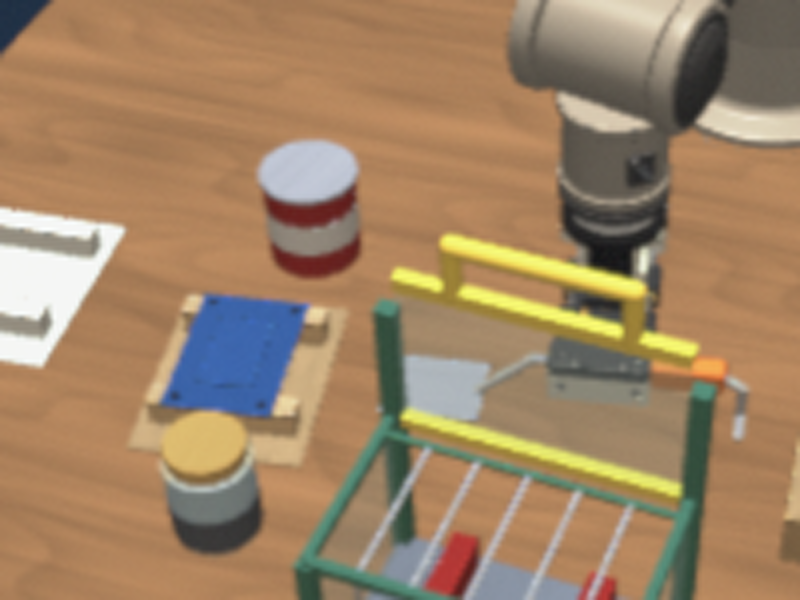

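```bash
python3 - <<'E'
from h import *
C=cam('top')
def U(p,z): return unproj(C,(np.array(p)+.5)/5+[200,140]-.5,z)
b=U([[328,270],[452,250],[468,347],[345,366]],.017); m=b.mean(0)
d=(b[1]+b[2]-b[0]-b[3])/2;print(m.round(4),np.linalg.norm(d),np.degrees(np.arctan2(d[1],d[0])))
p=U([[562,182],[698,157],[733,354],[597,377]],.031).mean(0)
a=np.radians(-80.2);u=np.array([np.cos(a),np.sin(a)]);n=np.array([-u[1],u[0]])
print('along',(p-m)@u,'lateral',(p-m)@n); print('pred blade from tool', tool()[0][:2]+.14*np.array([np.cos(1.747-np.pi),np.sin(1.747-np.pi)]))
# batten inner gap ends
print(U([[540,192],[540,222],[567,348],[569,381]],.028).round(4))
E
```

```text
[ 0.5139 -0.1611] 0.0809435052313493 -81.27302829820017
along 0.16150798246519624 lateral -0.002624644682132139
pred blade from tool [ 0.51205564 -0.163624  ]
[[ 0.5879 -0.2525]
 [ 0.5685 -0.2522]
 [ 0.4873 -0.2685]
 [ 0.4661 -0.2695]]
```

```bash
python3 -m pendant '[[[-8,-2,0],0],[[-25,-2,0],0],[[-45,-2,0],0],[[-67,-2,0],0],[[-89,-2,0],0],[[-111,-2,-1],0],[[-131,-2,-1],0],[[-146,-2,-1],0],[[-152,-2,-1],0],[[-152,-2,-1],0]]'; python3 - <<'E'
from h import *
print(robot.observe()['contact_force']);snap('top','l1',(200,140,350,250),5); snap('scene','l2',(120,120,320,270),4)
E
```

```text
time: 13.27
tool_pos: [0.5121, -0.1771, 0.0429]
tool_rot: [-3.129, -0.007, 1.745]
contact_force: [-0.4, -0.1, -1.6]
opening: 0.0197
[-0.36690989 -0.06349523 -1.59851448]
```

View pics/l1.png

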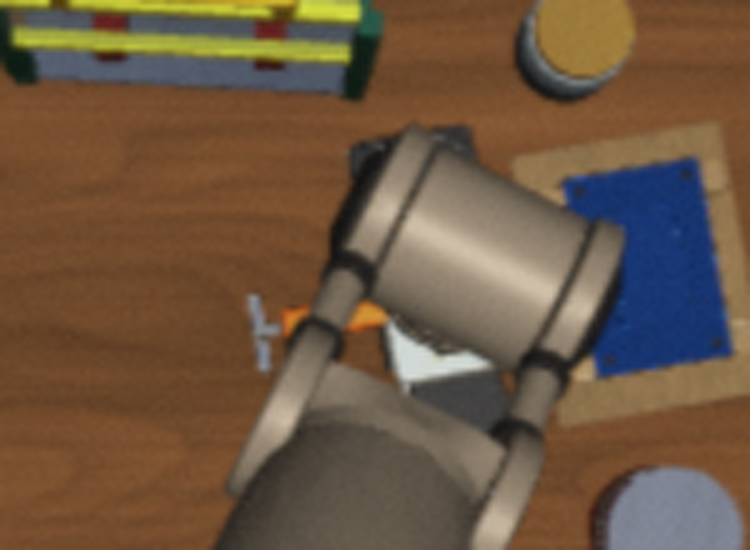

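View pics/l2.png

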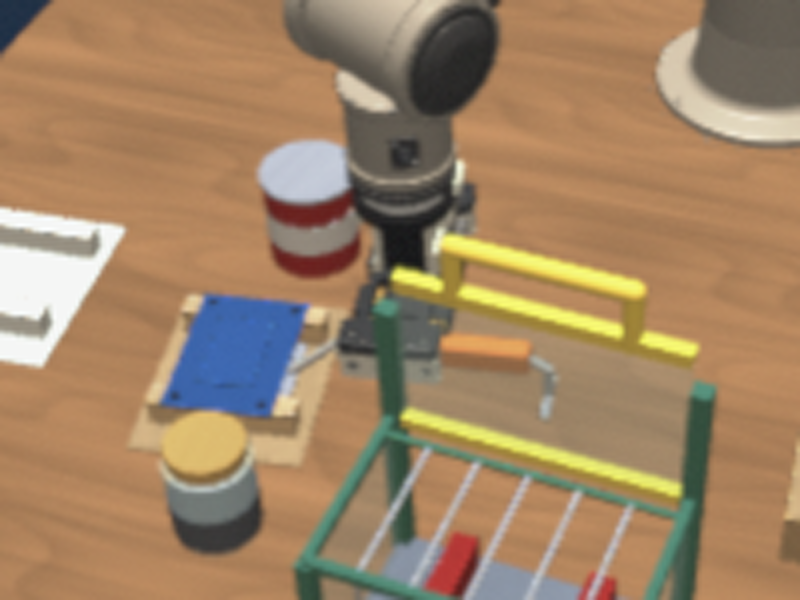

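```bash
python3 -m pendant '[[[0,0,-5],0],[[0,0,-9],0],[[0,0,-11],0],[[0,0,-13],0],[[0,0,-15],0],[[0,0,-18],0],[[0,0,-22],0],[[0,0,-26],0],[[0,0,-29],0],[[0,0,-30],0]]'; python3 - <<'E'
from h import *
print(robot.observe()['contact_force'],robot.observe()['torque']);snap('top','m1',(200,140,350,250),5); snap('scene','m2',(120,120,320,270),4)
E
```

```text
time: 14.2
tool_pos: [0.5124, -0.1755, 0.0736]
tool_rot: [-3.129, -0.007, 1.747]
contact_force: [0.4, -0.3, -2.6]
opening: 0.0199
[ 0.37658966 -0.27896275 -2.60338392] [ 0.10159444  0.11610165 -0.02326983]
```

View pics/m1.png

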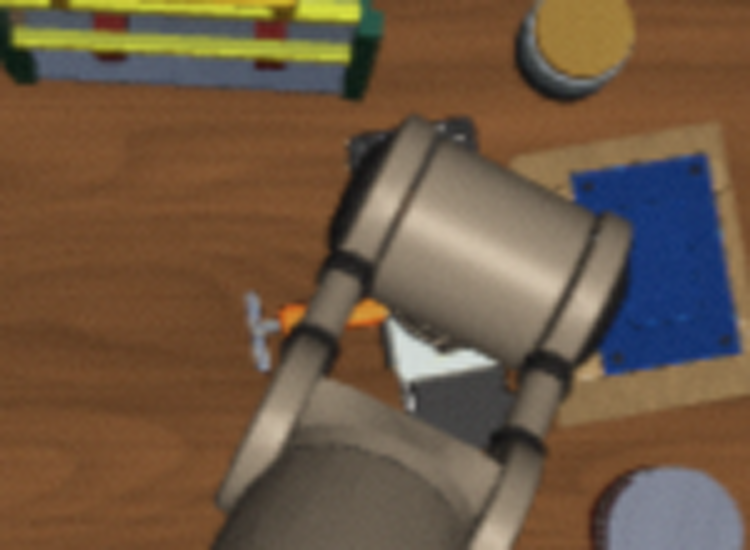

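View pics/m2.png

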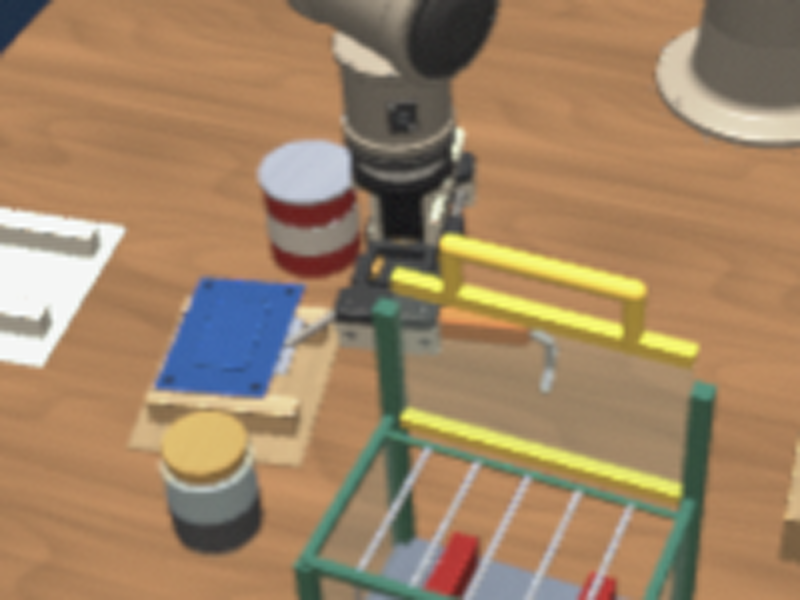

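```bash
python3 - <<'E'
import cv2
im=cv2.imread('pics/m2_raw.png')[180:230,150:215];cv2.imwrite('pics/m3.png',cv2.resize(im,None,fx=12,fy=12,interpolation=cv2.INTER_CUBIC))
E
```

```text
(no output)
```

View pics/m3.png

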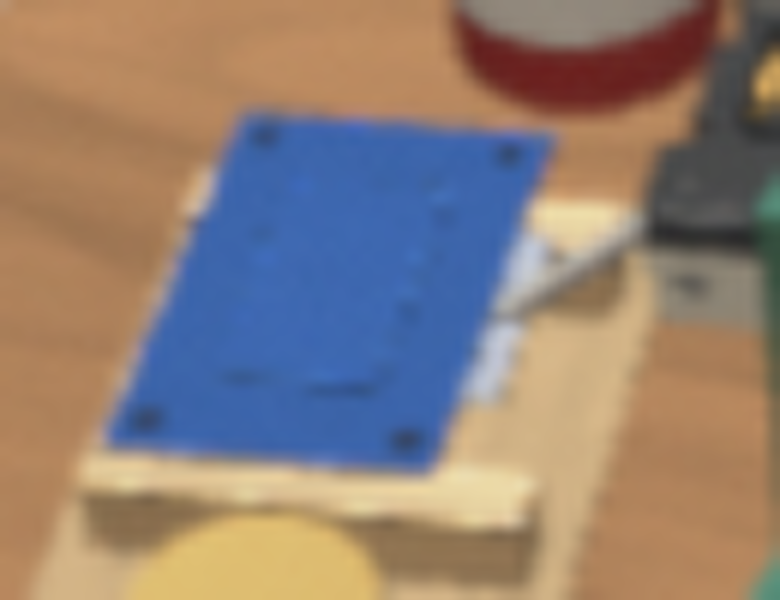

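```bash
python3 - <<'E'
from h import *
C=cam('scene')
def U(p,z): return unproj(C,(np.array(p)+.5)/12+[150,180]-.5,z)
p=U([[245,113],[555,135],[437,470],[105,445]],.0503); b=U([[548,240],[495,400]],.0473)
print(p.round(4),p.mean(0).round(4),b.round(4)); e=(p[1]+p[0]-p[2]-p[3])/2; print(np.linalg.norm(e),np.degrees(np.arctan2(e[1],e[0])))
T,R=tool(); a=robot.observe()['tool_rot'][2]-np.pi; u=np.array([np.cos(a),np.sin(a)]);n=np.array([-u[1],u[0]])
for q in p: print((q-T[:2])@u,(q-T[:2])@n)
print('plate c in spatula',(p.mean(0)-T[:2])@u,(p.mean(0)-T[:2])@n)
for q in b: print('blade rear',(q-T[:2])@u,(q-T[:2])@n)
Ct=cam('top'); t=unproj(Ct,(np.array([[708,154],[741,352]])+.5)/5+[200,140]-.5,.0503); 
for q in t: print('top far corners',(q-T[:2])@u,(q-T[:2])@n)
E
```

```text
[[ 0.4819 -0.3744]
 [ 0.4643 -0.2894]
 [ 0.5915 -0.2684]
 [ 0.6094 -0.3537]] [ 0.5368 -0.3215] [[ 0.5007 -0.2763]
 [ 0.561  -0.2658]]
0.12902895391612984 -170.70267712314302
0.19062703026657213 -0.06472887633763855
0.10384032337306413 -0.06720124360601837
0.10544422969541929 0.06171364812650407
0.19258315941915632 0.06438958237543589
plate c in spatula 0.148123685688553 -0.0014567223604292727
blade rear 0.09734250369368516 -0.02905475461651565
blade rear 0.09748779943853284 0.032138230570698756
top far corners 0.19588763357174568 0.06389551470692538
top far corners 0.19211502665165855 -0.0634300709970376
```

```bash
python3 - <<'E'
from h import *
C=cam('scene'); Ct=cam('top')
for n,box,s in (('m2_raw',(190,240,300,315),7),):
    im=cv2.imread(f'pics/{n}.png'); x0,y0,x1,y1=box
    cv2.imwrite('pics/m4.png',cv2.resize(im[y0:y1,x0:x1],None,fx=s,fy=s,interpolation=cv2.INTER_CUBIC))
E
cat > sim.py <<'E'
import numpy as np
T0=np.array([.5124,-.1755]);y0=np.radians(100.1)
def sim(rows):
    ex=np.array([np.cos(y0),np.sin(y0)]);ey=np.array([np.sin(y0),-np.cos(y0)])
    for (x,y,z),t in rows:
        g=T0+(x*ex+y*ey)/1000; a=y0-np.radians(t)-np.pi; u=np.array([np.cos(a),np.sin(a)]);n=np.array([-u[1],u[0]])
        cs=[g+A*u+B*n for A in(.103,.194) for B in(-.066,.066)]
        print(g.round(3),round(np.degrees(a)),'maxx',max(c[0] for c in cs).round(3),'jar',round(min(np.hypot(*(c-[.683,-.273])) for c in cs),3),'minr',round(np.hypot(*g),3))
sim([[[5,-2,-2],0],[[17,-8,-6],-1],[[34,-18,-12],-3],[[54,-32,-18],-6],[[75,-48,-22],-10],[[96,-64,-25],-14],[[116,-79,-27],-19],[[134,-91,-27],-24],[[150,-98,-27],-29],[[162,-100,-27],-34]])
E
python3 sim.py
```

```text
[ 0.51  -0.171] -80 maxx 0.609 jar 0.091 minr 0.537
[ 0.502 -0.16 ] -79 maxx 0.604 jar 0.1 minr 0.526
[ 0.489 -0.145] -77 maxx 0.597 jar 0.098 minr 0.51
[ 0.471 -0.128] -74 maxx 0.589 jar 0.097 minr 0.488
[ 0.452 -0.11 ] -70 maxx 0.581 jar 0.102 minr 0.465
[ 0.433 -0.092] -66 maxx 0.572 jar 0.115 minr 0.442
[ 0.414 -0.075] -61 maxx 0.566 jar 0.131 minr 0.421
[ 0.399 -0.06 ] -56 maxx 0.563 jar 0.15 minr 0.404
[ 0.39  -0.045] -51 maxx 0.563 jar 0.169 minr 0.392
[ 0.386 -0.034] -46 maxx 0.568 jar 0.186 minr 0.387
```

View pics/m4.png

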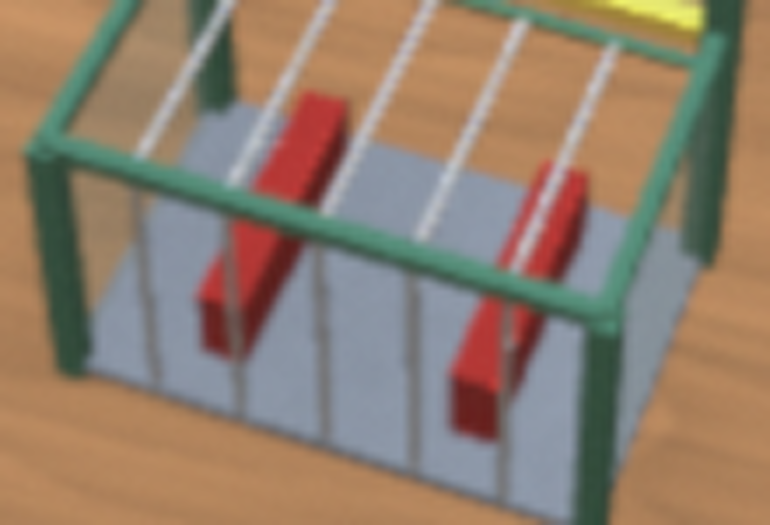

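```bash
python3 - <<'E'
from h import *
C=cam('scene')
def U(p,z): return unproj(C,(np.array(p)+.5)/7+[190,240]-.5,z)
a=U([[305,95],[348,100],[243,298],[200,291]],.045); b=U([[545,165],[588,172],[500,382],[452,371]],.045)
print(a.round(4),a.mean(0).round(4),b.round(4),b.mean(0).round(4))
for r in (a,b):
    d=(r[2]+r[3]-r[0]-r[1])/2; print(np.linalg.norm(d),np.degrees(np.arctan2(d[1],d[0])))
d=b.mean(0)-a.mean(0);m=(a.mean(0)+b.mean(0))/2;print(d,np.degrees(np.arctan2(d[1],d[0]))-90,m,'rack ~',m-np.array([.005,0]))
fl=U([[230,103],[688,235],[580,520],[85,370]],.006);print('floor',fl.round(4),fl.mean(0))
E
python3 -m pendant '[[[5,-2,-2],0],[[17,-8,-6],-1],[[34,-18,-12],-3],[[54,-32,-18],-6],[[75,-46,-22],-10],[[96,-60,-25],-14],[[116,-72,-27],-19],[[134,-81,-27],-24],[[150,-86,-27],-29],[[162,-88,-27],-34]]'
```

```text
[[ 0.6719 -0.0866]
 [ 0.6691 -0.069 ]
 [ 0.7745 -0.076 ]
 [ 0.7764 -0.0929]] [ 0.723  -0.0811] [[0.6769 0.017 ]
 [0.6751 0.0344]
 [0.7813 0.0295]
 [0.782  0.0108]] [0.7288 0.0229]
0.1051316313627056 -3.6374066236466893
0.10575283140029271 -3.0236603223818936
[0.00585985 0.1040419 ] -3.223607764088541 [ 0.72591372 -0.02907646] rack ~ [ 0.72091372 -0.02907646]
floor [[ 0.6557 -0.1271]
 [ 0.6641  0.0753]
 [ 0.8058  0.0691]
 [ 0.7998 -0.1345]] [ 0.73134003 -0.02933346]
time: 15.13
tool_pos: [0.3958, -0.0301, 0.1027]
tool_rot: [-3.134, -0.015, 2.345]
contact_force: [-0.7, -0.4, -1.7]
opening: 0.0197
```

```bash
python3 - <<'E'
from h import *
plan([.43,-.0123,.090],np.radians(176.7))
E
```

```text
shift [-11.3  37.   12.2] -42.3 now [ 0.3958 -0.0301  0.1027] [-3.1344 -0.0148  2.3449] t 15.1333
```

```bash
python3 -m pendant '[[[0,2,0],-5],[[-2,5,0],-10],[[-4,10,2],-15],[[-6,16,4],-20],[[-8,22,6],-25],[[-9,28,8],-30],[[-10,32,10],-35],[[-11,35,11],-39],[[-11,37,12],-42],[[-11,37,12],-42]]'; python3 - <<'E'
from h import *
plan([.43,-.0123,.090],np.radians(176.7)); plan([.5727,-.0205,.090],np.radians(176.7))
snap('top','n1',(190,100,340,210),5);snap('scene','n2',(120,120,320,270),4)
E
```

```text
time: 15.97
tool_pos: [0.4295, -0.0116, 0.09]
tool_rot: [3.137, -0.017, 3.08]
contact_force: [-0.4, 0.4, -1.4]
opening: 0.0197
shift [-0.5 -0.7  0. ] -0.2 now [ 0.4295 -0.0116  0.09  ] [ 3.1369 -0.0165  3.0804] t 15.9667
shift [-1.434e+02 -1.000e-01 -2.300e+00] -0.2 now [ 0.4295 -0.0116  0.09  ] [ 3.1369 -0.0165  3.0804] t 15.9667
```

View pics/n1.png

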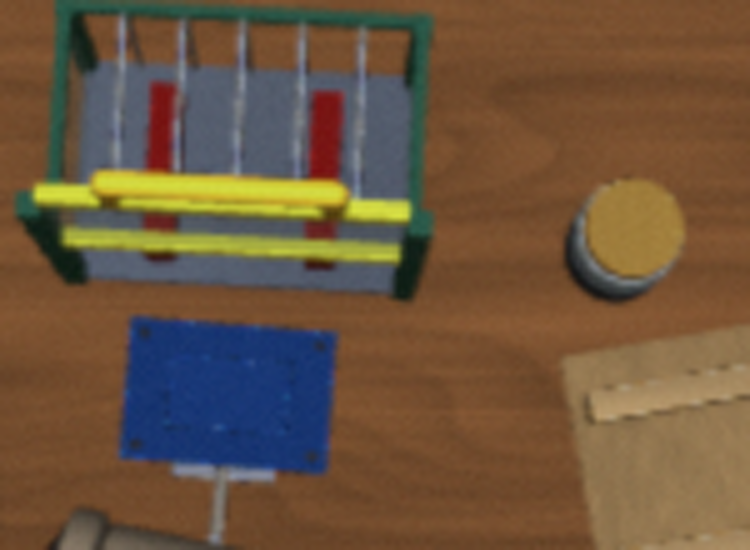

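View pics/n2.png

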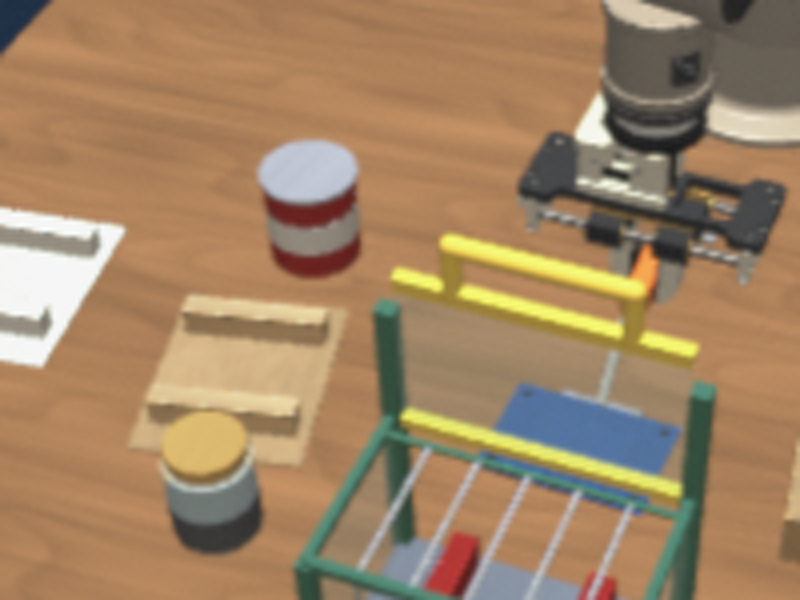

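```bash
python3 - <<'E'
from h import *
C=cam('top')
def U(p,z): return unproj(C,(np.array(p)+.5)/5+[190,100]-.5,z)
p=U([[132,317],[337,332],[326,473],[120,458]],.0667); m=p.mean(0); e=(p[0]+p[3]-p[1]-p[2])/2
print(m.round(4),np.linalg.norm(e),np.degrees(np.arctan2(e[1],e[0]))-90)
r=U([[150,83],[178,84],[313,91],[344,92],[146,259],[176,261],[305,267],[335,269]],.045); print('rails',r.round(4),r.mean(0)); 
a=np.radians(-3.3);R=np.array([[np.cos(a),np.sin(a)],[-np.sin(a),np.cos(a)]])
print('rack-plate in box axes',R@(np.array([.721,-.029])-m))
E
```

```text
[ 0.5828 -0.0213] 0.12880422219231288 -4.414749537075949
rails [[ 0.7867  0.03  ]
 [ 0.786   0.012 ]
 [ 0.7812 -0.0747]
 [ 0.7805 -0.0946]
 [ 0.6724  0.0323]
 [ 0.6711  0.0131]
 [ 0.6669 -0.0692]
 [ 0.6656 -0.0883]] [ 0.72630791 -0.02992155]
rack-plate in box axes [0.13842849 0.00028479]
```

```bash
python3 -m pendant '[[[-5,0,0],0],[[-15,0,0],0],[[-30,0,0],0],[[-48,0,-1],0],[[-66,0,-1],0],[[-84,0,-1],0],[[-102,0,-2],0],[[-119,0,-2],0],[[-133,0,-2],0],[[-141,0,-2],0]]'; python3 - <<'E'
from h import *
snap('top','o1',(190,100,340,210),5);snap('scene','o2',(170,180,320,320),4)
plan([.571,-.0205,.074],np.radians(176.7))
E
```

```text
time: 16.9
tool_pos: [0.5717, -0.0213, 0.0898]
tool_rot: [3.137, -0.015, 3.075]
contact_force: [-0.1, 1.0, -2.4]
opening: 0.0194
shift [-0.3  0.7 15.6] -0.5 now [ 0.5709 -0.0212  0.0896] [ 3.1371 -0.0161  3.0757] t 17.0
```

View pics/o1.png

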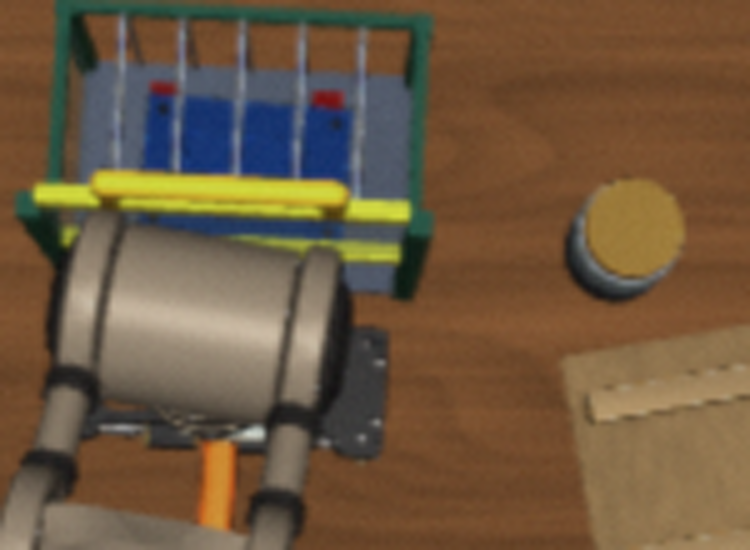

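View pics/o2.png

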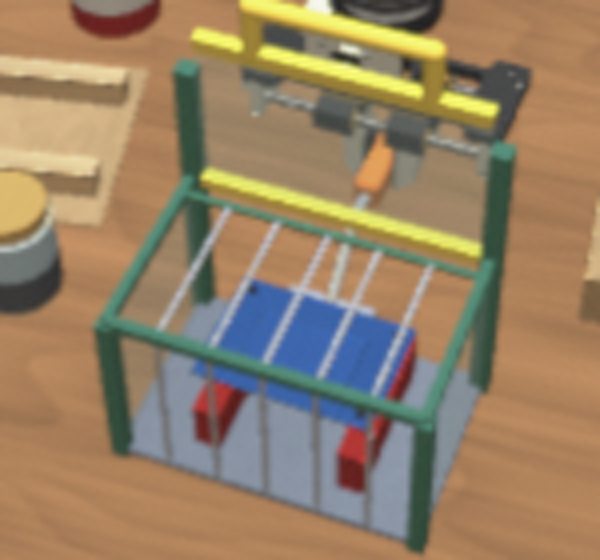

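```bash
python3 - <<'E'
from h import *
C=cam('top');S=cam('scene')
p=unproj(C,(np.array([[149,93],[352,107]])+.5)/5+[190,100]-.5,.0665)
q=unproj(S,(np.array([[255,281],[415,330],[364,425],[193,372]])+.5)/4+[170,180]-.5,.0665)
a=np.radians(-3.3);R=np.array([[np.cos(a),np.sin(a)],[-np.sin(a),np.cos(a)]])
print('top far corners box',((p-[.721,-.029])@R.T).round(4)); print('scene corners',((q-[.721,-.029])@R.T).round(4),((q.mean(0)-[.721,-.029])@R.T).round(4))
E
```

```text
top far corners box [[ 0.0504  0.061 ]
 [ 0.0484 -0.0677]]
scene corners [[-0.0407 -0.0569]
 [-0.0396  0.0626]
 [ 0.0469  0.0568]
 [ 0.0476 -0.0653]] [ 0.0036 -0.0007]
```

```bash
python3 -m pendant '[[[1,0,3],0],[[3,1,8],0],[[3,1,13],0],[[3,1,16],0],[[3,1,18],0],[[3,1,20],0],[[3,1,22],0],[[3,1,25],0],[[3,1,30],0],[[3,1,34],0]]'; python3 - <<'E'
from h import *
print(tool()[0])
snap('scene','p2',(170,180,320,320),4)
E
```

```text
time: 17.83
tool_pos: [0.5676, -0.0199, 0.0553]
tool_rot: [3.137, -0.016, 3.076]
contact_force: [0.3, 0.1, -1.6]
opening: 0.0195
[ 0.56756512 -0.01988397  0.05527842]
```

View pics/p2.png

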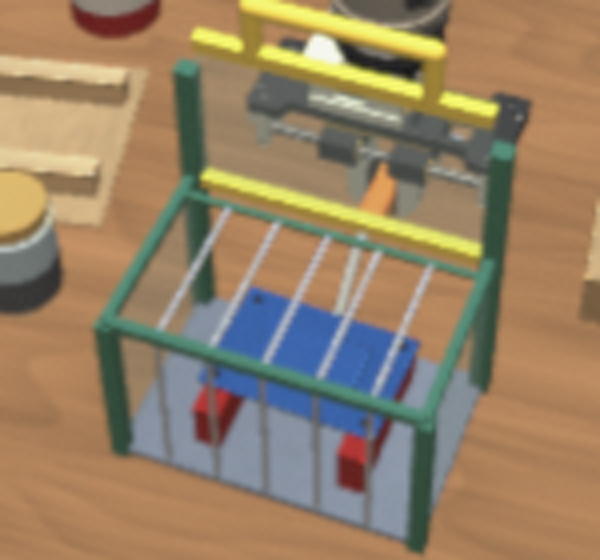

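```bash
python3 - <<'E'
from h import *
S=cam('scene')
q=unproj(S,(np.array([[258,289],[418,341],[372,433],[200,380]])+.5)/4+[170,180]-.5,.048)
a=np.radians(-3.3);R=np.array([[np.cos(a),np.sin(a)],[-np.sin(a),np.cos(a)]])
print('scene corners',((q-[.721,-.029])@R.T).round(4),((q.mean(0)-[.721,-.029])@R.T).round(4))
plan([.37,-.009,.06],None)
E
```

```text
scene corners [[-0.0487 -0.0584]
 [-0.0453  0.0636]
 [ 0.0386  0.0598]
 [ 0.0397 -0.0646]] [-0.0039  0.0001]
shift [197.3  -2.2  -2.2] now [ 0.567  -0.0198  0.0544] [ 3.137  -0.0173  3.0757] t 17.8833
```

```bash
python3 -m pendant '[[[5,0,0],0],[[18,0,0],0],[[38,0,0],0],[[60,0,0],0],[[84,0,0],0],[[108,0,0],0],[[132,0,0],0],[[155,0,0],0],[[173,0,0],0],[[182,0,0],0]]'; python3 - <<'E'
from h import *
plan([.384,-.009,.0295],None)
snap('scene','q2',(170,150,320,320),4)
E
```

```text
time: 18.72
tool_pos: [0.3827, -0.0073, 0.0576]
tool_rot: [3.137, -0.019, 3.076]
contact_force: [0.2, 0.1, -0.8]
opening: 0.0196
shift [-2.  -1.7 28.1] now [ 0.3827 -0.0073  0.0576] [ 3.1367 -0.0192  3.0758] t 18.7167
```

View pics/q2.png

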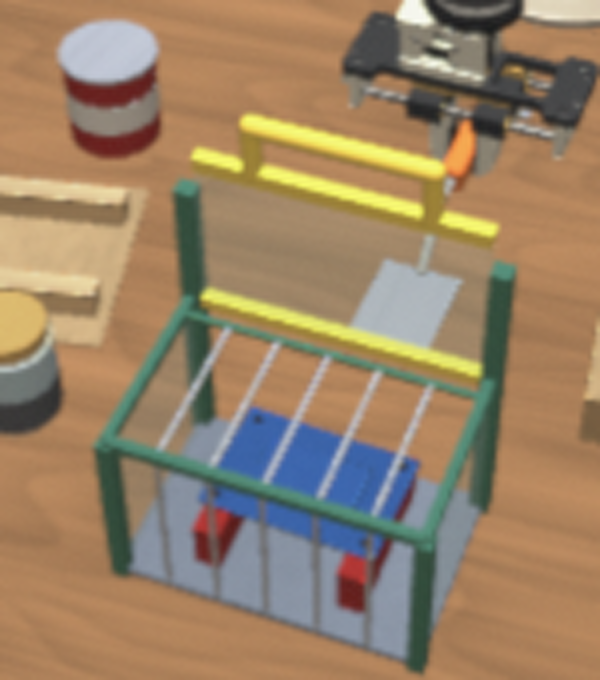

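Plate on the rails, spatula free. Lay it down and release.

```bash
python3 -m pendant '[[[0,0,10],0],[[0,0,22],0],[[0,0,26],0],[[0,0,28],0],[[0,0,28],0]]'; python3 -m pendant '[[[0,0,0],0],[[0,0,0],0],[[0,0,0],0],[[0,0,0],0],[[0,0,0],0],[[0,0,-10],0],[[0,0,-40],0],[[0,0,-80],0],[[0,0,-120],0],[[0,0,-150],0]]' 0.6; python3 - <<'E'
from h import *
snap('scene','r1',(120,80,420,320),2.6)
plan([.58,-.0245,.40],np.radians(87))
plan([.662,-.029,.35],np.radians(87))
E
```

```text
time: 19.18
tool_pos: [0.382, -0.0071, 0.0297]
tool_rot: [3.137, -0.02, 3.076]
contact_force: [-3.0, -0.8, 3.1]
opening: 0.0193
time: 20.02
tool_pos: [0.3854, -0.0081, 0.1826]
tool_rot: [3.137, -0.018, 3.076]
contact_force: [1.5, -0.5, 0.5]
opening: 0.0551
shift [-190.5   -2.5 -214.7] 89.2 now [ 0.3882 -0.0087  0.187 ] [ 3.1383 -0.009   3.0759] t 20.0667
shift [-273.1   -1.8 -165.4] 89.2 now [ 0.3882 -0.0087  0.187 ] [ 3.1383 -0.009   3.0759] t 20.0667
```

View pics/r1.png

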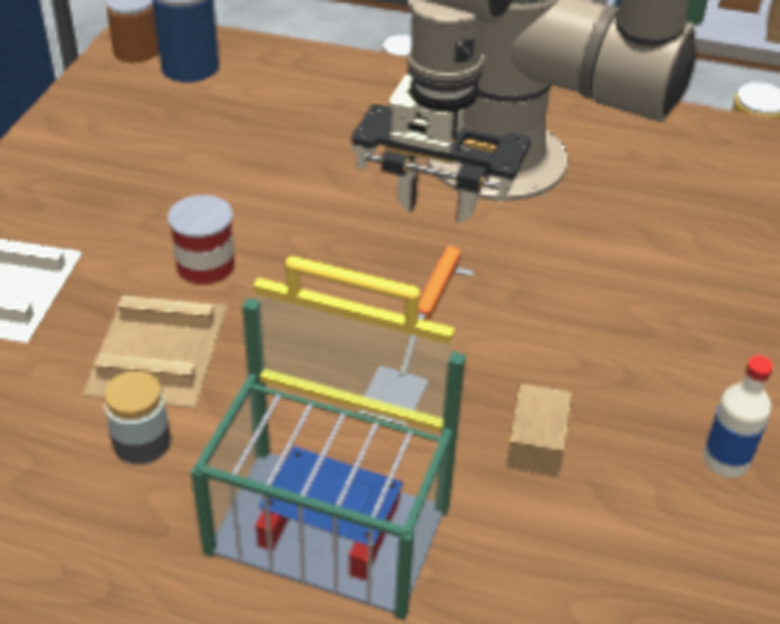

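```bash
python3 -m pendant '[[[0,0,-25],7],[[-5,0,-62],14],[[-20,0,-100],21],[[-40,0,-135],28],[[-62,0,-165],35],[[-88,0,-180],42],[[-118,0,-184],49],[[-150,0,-184],56],[[-183,0,-184],63],[[-215,0,-184],70]]'; python3 - <<'E'
from h import *
plan([.662,-.029,.37],np.radians(87))
E
```

```text
time: 20.9
tool_pos: [0.6057, -0.0236, 0.3688]
tool_rot: [-3.134, -0.006, 1.848]
contact_force: [0.9, 0.3, 0.4]
opening: 0.0547
shift [-20.6  52.6  -1.7] 18.9 now [ 0.6057 -0.0236  0.3688] [-3.1342 -0.0061  1.8481] t 20.9
```

```bash
python3 -m pendant '[[[-10,25,0],7],[[-18,45,0],14],[[-21,53,0],19],[[-21,53,0],19],[[-21,53,0],19]]'; python3 - <<'E'
from h import *
plan([.662,-.029,.289],np.radians(87)); snap('wrist','s1')
E
```

```text
time: 21.32
tool_pos: [0.6624, -0.0292, 0.3672]
tool_rot: [-3.131, -0.004, 1.519]
contact_force: [0.8, 1.1, -0.2]
opening: 0.0551
shift [-0.1  0.4 78.2] 0.1 now [ 0.6624 -0.0292  0.3672] [-3.1308 -0.0037  1.5193] t 21.3167
```

View pics/s1.png

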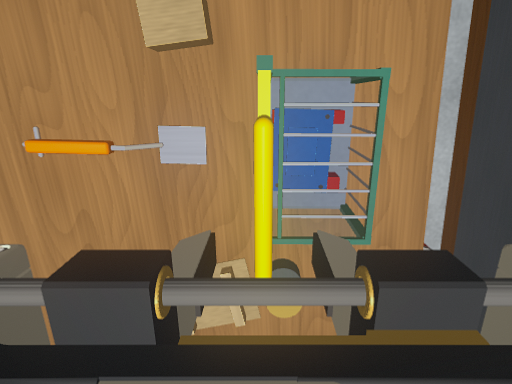

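The bar (col ≈264) lies centred between the fingers (≈205 to 325); the plate is square on the rails. Descend, pinch, push down.

```bash
python3 -m pendant '[[[0,0,20],0],[[0,0,50],0],[[0,0,72],0],[[0,0,78],0],[[0,0,78],0]]'; python3 -m pendant '[[[0,0,0],0],[[0,0,0],0],[[0,0,0],0],[[0,0,0],0],[[0,0,0],0],[[0,0,0],0],[[0,0,0],0],[[0,0,0],0],[[0,0,0],0],[[0,0,0],0]]' 0 40
```

```text
time: 21.78
tool_pos: [0.6599, -0.0286, 0.2891]
tool_rot: [-3.129, -0.004, 1.521]
contact_force: [-0.1, 0.4, -0.3]
opening: 0.0553
time: 22.62
tool_pos: [0.6611, -0.0287, 0.2894]
tool_rot: [-3.132, -0.004, 1.521]
contact_force: [4.2, -0.1, -1.1]
opening: 0.0128
```

```bash
python3 -m pendant '[[[0,0,8],0],[[0,0,24],0],[[0,0,42],0],[[0,0,60],0],[[0,0,78],0],[[0,0,96],0],[[0,0,110],0],[[0,0,120],0],[[0,0,124],0],[[0,0,125],0]]'
```

```text
time: 23.45
tool_pos: [0.6612, -0.0287, 0.1644]
tool_rot: [-3.135, -0.003, 1.521]
contact_force: [5.4, -1.6, 4.6]
opening: 0.0128
```

```bash
python3 -m pendant '[[[0,0,2],0],[[0,0,3],0],[[0,0,3],0]]'; python3 -m pendant '[[[0,0,0],0],[[0,0,0],0],[[0,0,0],0],[[0,0,0],0],[[0,0,0],0],[[0,0,0],0]]' 0.6; python3 -m pendant '[[[0,0,-10],0],[[0,0,-40],0],[[0,0,-78],0],[[0,0,-116],0],[[0,20,-140],0],[[0,0,-150],0],[[0,0,-150],0],[[0,0,-150],0]]'; python3 - <<'E'
from h import *
print(robot.observe()['tool_pos']);snap('scene','t1',(120,80,420,320),2.6);snap('wrist','t2')
C=cam('scene');b=np.array([.662,-.029,.182]);u=np.array([.0575,.9983,0])
print(((proj(C,[b+.06*u,b,b-.06*u])-[120,80])*2.6).round(1))
E
```

```text
time: 23.7
tool_pos: [0.6613, -0.0287, 0.1643]
tool_rot: [-3.137, -0.003, 1.521]
contact_force: [-4.4, -0.1, 13.9]
opening: 0.0126
time: 24.2
tool_pos: [0.6612, -0.0287, 0.1638]
tool_rot: [-3.137, -0.003, 1.521]
contact_force: [-0.5, -0.0, 0.7]
opening: 0.0481
time: 24.87
tool_pos: [0.6616, -0.0291, 0.3145]
tool_rot: [-3.137, -0.003, 1.521]
contact_force: [-0.3, -0.5, -1.1]
opening: 0.0552
[ 0.66159596 -0.0290806   0.31452345]
[[403.5 385.1]
 [347.4 369.6]
 [292.7 354.4]]
```

View pics/t1.png

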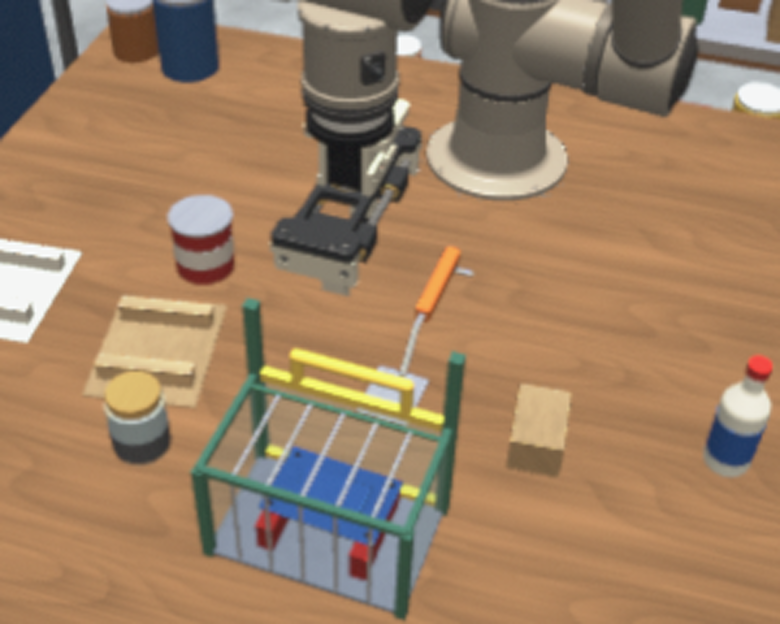

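View pics/t2.png

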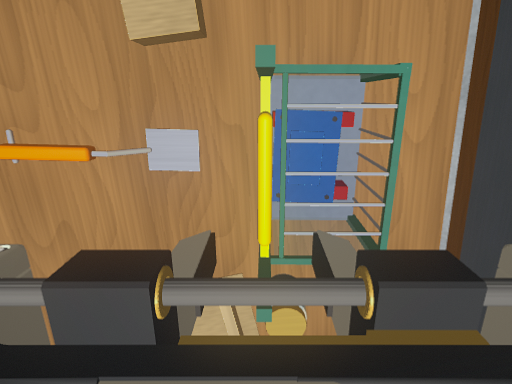

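```bash
python3 - <<'E'
from h import *
W=cam('wrist'); a=np.radians(-3.3);R=np.array([[np.cos(a),np.sin(a)],[-np.sin(a),np.cos(a)]])
f=lambda p,z:((unproj(W,p,z)-[.721,-.029])@R.T).round(4)
print('plate far',f([[342,109],[336.5,204]],.048),'rail far',f([[354,112],[354,126],[347,184],[347,199]],.045))
S=cam('scene')
q=unproj(S,(np.array([[289,450],[402,487],[366,538],[250,502]])+.5)/2.6+[120,80]-.5,.048)
print('scene plate mean',((q.mean(0)-[.721,-.029])@R.T).round(4))
E
```

```text
plate far [[ 0.0409  0.0639]
 [ 0.0441 -0.0696]] rail far [[ 0.0579  0.0601]
 [ 0.0597  0.0417]
 [ 0.0575 -0.04  ]
 [ 0.0595 -0.0627]]
scene plate mean [-0.0016 -0.0058]
```

```bash
python3 - <<'E'
from h import *
s=robot.observe();print(s['time'],s['contact_force'],abs(s['qvel']).max());robot.hand_in()
E
```

```text
24.9667 [-0.83734776  0.87731084  0.17727421] 0.007008442987570416
the job is handed in; nothing more can be done
```

I handed the job in at 25.0 s of the 72 s allowed. All the steps were carried out, and `hand_in()` gives no verdict.

**What I did**
- I raised the sash to its stop.
- I picked up the spatula near the front of its handle, clear of the bottle. I set it down once and took it again at its grip point.
- I slid the blade under the plate along the channel, lifted the plate and carried it level to the box. I set it on the red rails and pulled the spatula out.
- I laid the spatula flat on the bench in front of the box. Then I pushed the sash shut by its handle and moved the gripper clear.

**Last checks**

| Item | Measured | Limit |
|---|---|---|
| Plate off rack centre, front to back | about −2 to −3 mm (scene and wrist cameras) | 15 mm |
| Plate off rack centre, sideways | 3 to 6 mm | 18 mm |
| Plate off square | about 0.03 rad | 0.2 rad |
| Sash | handle back at its shut height in the scene picture; 14 N push moved it no further | 8 mm |
| Spatula | lying on its foot and blade, grip about 0.34 m from the rack | at least 0.15 m |

In the pictures the jar, tin, bottle and carton stand where they were. The wrist force was under 1.3 N once the gripper was clear.

**Where measurements disagreed:** the cameras differed by up to 5 mm on the plate's position, which is within the limits. The plate's and the spatula's tilt were judged only by eye.

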